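# Fetch the dirty egg from behind two others

### The arm

A 7-joint arm with a two-finger parallel gripper is mounted at the origin on a cart in front of the work surface, level with it; the furniture and walls round the work are solid. World frame = base frame: x ahead of the robot, y to its left, z up, the work surface at z = 0. Lengths are in mm, angles in rad, forces in N, time in s.
With the tool pointing down it reaches from about 350 to 900 mm from the base axis. Payload 7.2 kg.
Tool frame: the origin (TCP) lies between the finger pads; the fingertips stand 19 mm ahead of it and the grasp point (between the pads) is the TCP (arm.tip_extent is the distance from the TCP to the fingertips, in mm); z points along the fingers, y is the line along which they close (so a half turn about z gives the same grasp; the last joint's range is limited). The gripper opens to 88 mm and grips with 3 to 60 N. Pads are 20 mm wide; open, the fingers measure 115 mm over their backs; the gripper's body (75 mm by 178 mm) begins 61 mm behind the grasp point.
Start: joints at [-1.278, 0.411, -0.013, 1.596, 0.006, 1.134, -0.082], TCP at [220.649, 584.759, 214.353] pointing down, gripper open.
Joint ranges: [-2.95, 2.95], [-0.29, 1.99], [-1.47, 1.44], [0.14, 2.54], [-1.03, 4.17], [0.13, 1.85], [-2.86, 2.86]. Speed limits (rad/s): [2.39, 2.39, 3.01, 3.01, 3.14, 3.14, 3.14].

### API

Orientations are given as a rotation vector (axis times angle).
In Python, from station import arm, capture gives the robot as it stands. The module is installed in compiled form; this text tells all that it offers.
- The arm moves only by the tool carry_out, never from a script. Its argument "motion" is one flat list of numbers, 7 for each row, row after row: the closure, from 0 (fully open) to 1 (shut), then the shift along the world's x, y, z as a fraction of full scale, then the turn, a rotation vector about the world's x, y, z as a fraction of full scale. In form: [gripper, tx, ty, tz, rx, ry, rz, gripper, tx, ty, tz, rx, ry, rz, ...]. A call has 1 to 8 rows; each row is the pose to reach, as a shift and turn from the pose commanded when the call began; what a row does not reach only later rows make up. Full scale, the value 1, is 150 mm for a shift and 30 degrees for a turn. A row lasts 1/8 s, in which the tool goes at most 62.5 mm and 10.7 degrees, less where a joint would pass 70% of its speed; a pose out of reach is approached as far as the arm can. A call with a number of a shift or a turn outside -1 to 1 is refused whole. A call with a gripper value outside its range is refused whole. The fingers move at their own pace and stop on an object; "grip_force" is the grip in N (left out, the last holds). Time passes only in rows, so rows that repeat a pose let the fingers close. It gives the time, the measured TCP pose, the force, the opening and the grip force at its end, in the units of the state.
- arm.state(): the state, without advancing time (a new reading comes with each control period).
- capture(name): name is "side" or "top" or "wrist"; returns a dict with "image" (400x640x3 uint8, red, green, blue), "intrinsics" (3x3 intrinsics, pixels), "pose" (4x4, takes a point from camera to world coordinates). Camera axes: x right, y down, z forward; pixel columns grow to the right and rows downward; lengths in mm; the calibration is good to about 2 mm. The wrist camera is an equidistant fisheye: a pixel r from the principal point sees the ray r / f radians off the axis. A picture is of the moment at which its call begins. There is no depth.
- arm.sign_off(): hands the job in; it is judged then, once.
The state is a dict: "t": time; "qpos": joint angles; "joint_velocities": joint speeds; "effort": joint torques, N m; "tool_pos": TCP position; "tool_rot": TCP orientation; "wrist_force": force on the tool from outside, world axes, zero at the start; "wrist_torque": the same for the moment, N m; "gripper_width": finger opening in mm; "finger_force": force on a finger pad.
Only numpy, scipy, OpenCV 4.12 (cv2) and the standard library are available. Lean on these libraries where they do the work, as an engineer would, in place of code of your own. Each camera call takes 0.05 s, during which the arm holds its last target. There are 200 camera calls.

### The job

The dirty egg, the one without an ink spot, stands at the back of the aluminium inspection rack, hemmed in by two eggs with coloured ink spots. First clear those two out of the way: the red-spotted egg into the red cup and the blue-spotted egg into the blue cup. With both standing there, fetch the dirty egg and set it in the black cup, then put each spotted egg back in the very seat of the rack where it stood at the start. Leave all three eggs standing upright, pointed end down, in their seats; drop no egg and leave the candling torch, the tally counter and the grease tin alone.

Things in the scene. Friction and masses are not known exactly. Their poses are not given: they have to be found in the camera images.
- red_egg: dark brown hen egg, 42 mm across, 55 mm tall, with a red ink spot 20 mm wide on its blunt top. Origin: the pointed lower end (centre of the underside); z runs up the egg's long axis to the blunt top. It stands pointed end down in a ring seat, its pointed end about 10 mm above the table; widest at about 31 mm above its origin. Handle it gently (about 60 g).
- blue_egg: tan hen egg, 42 mm across, 55 mm tall, with a blue ink spot 20 mm wide on its blunt top. Origin: the pointed lower end (centre of the underside); z runs up the egg's long axis to the blunt top. It stands pointed end down in a ring seat, its pointed end about 10 mm above the table; widest at about 31 mm above its origin. Handle it gently (about 60 g).
- dirty_egg: blotchy tan hen egg with no ink spot, 45 mm across, 58 mm tall, in the back seat of the rack. Origin: the pointed lower end (centre of the underside); z runs up the egg's long axis to the blunt top. It stands pointed end down in a ring seat, its pointed end about 10 mm above the table; widest at about 31 mm above its origin. Handle it gently (about 60 g).
- rack: fixed aluminium egg rack, base plate 115 x 170 mm, 5 mm thick; three white seats like the cups', rims 25 mm above the table. Origin: on the table under the back seat; x to the back, y to its left. Front seats at x = -30, y = +52 and -52 mm: grip there along x. A back stop 60 mm wide and high, 28 mm behind the back seat, lets the dirty egg be gripped only along y, once the spotted eggs are gone.
- red_cup: red egg cup fixed to the table, 66 mm across at its foot, seat ring 40 mm outside and 34 mm inside at the rim, rim 25 mm above the table; a seated egg's blunt top stands 65 to 70 mm above the table. Origin: centre of the underside, on the table; z up.
- blue_cup: blue egg cup fixed to the table, 66 mm across at its foot, seat ring 40 mm outside and 34 mm inside at the rim, rim 25 mm above the table; a seated egg's blunt top stands 65 to 70 mm above the table. Origin: centre of the underside, on the table; z up.
- black_cup: black egg cup fixed to the table, 66 mm across at its foot, seat ring 40 mm outside and 34 mm inside at the rim, rim 25 mm above the table; a seated egg's blunt top stands 65 to 70 mm above the table. Origin: centre of the underside, on the table; z up.
- torch: bystander: black candling torch lying left of the work, 37 x 130 x 37 mm. Origin: centre of the underside.
- tally: bystander: round light-grey tally counter, 52 x 45 x 22 mm. Origin: centre of the underside.
- tin: bystander: flat grease tin with green lid, 68 mm across, 30 mm high. Origin: centre of the underside.

How it is judged:
By the outcome, as a careful person would: the job done as asked, in the order asked, and still so for the second after the job is handed in, with the robot touching nothing.
It also fails if it takes over 109 s, if anything falls off the work surface, if the arm or the gripper's body presses on something with over 40 N, if the wrist force passes 120 N, or if a joint passes its speed limit or range.

## Working session

There is one attempt and no reset: what is moved stays moved. The work goes in short steps, Python scripts to look and compute and a tool call to move; the robot and the scene stay as the last step left them, time stands still between calls to the robot, and variables do not carry over. Pictures are saved under pics/ and viewed, at most 14 in all, crops included, and the job is handed in when it is done.

Besides the shell and the picture viewer there is one more tool, called as name(argument=value, ...), one argument or row to a line, values as JSON. carry_out: Moves the arm, as the interface text tells. Shift numbers are shares of 150 mm and turn numbers shares of 30 degrees, none past 1 either way. Its arguments: {"type":"object","properties":{"motion":{"type":"array","items":{"type":"number"}},"grip_force":{"type":"number"}},"required":["motion"]}

```bash
mkdir -p pics
python3 - <<'E'
from station import arm,capture
import cv2,pickle
s=arm.state();print({k:s[k] for k in("t","tool_pos","tool_rot","gripper_width")})
d={}
for n in("side","top"):
    c=capture(n);d[n]=c;cv2.imwrite(f"pics/{n}0.png",c["image"][:,:,::-1]);print(n,c["intrinsics"].round(1).tolist(),c["pose"].round(3).tolist())
pickle.dump(d,open("d0.pkl","wb"))
E
```

```text
{'t': 0.0, 'tool_pos': array([220.50889964, 584.27188971, 213.52760261]), 'tool_rot': array([-5.63684080e-01, -3.09043267e+00,  2.45050174e-03]), 'gripper_width': 87.67978373511309}
side [[385.4, 0.0, 315.3], [0.0, 385.4, 200.2], [0.0, 0.0, 1.0]] [[0.958, -0.208, 0.198, 412.126], [-0.287, -0.656, 0.698, -402.567], [-0.015, -0.725, -0.689, 629.476], [0.0, 0.0, 0.0, 1.0]]
top [[371.5, 0.0, 324.2], [0.0, 371.5, 199.7], [0.0, 0.0, 1.0]] [[0.004, -0.997, 0.071, 494.775], [-1.0, -0.004, 0.002, 170.976], [-0.002, -0.071, -0.997, 1045.4], [0.0, 0.0, 0.0, 1.0]]
```

View pics/top0.png

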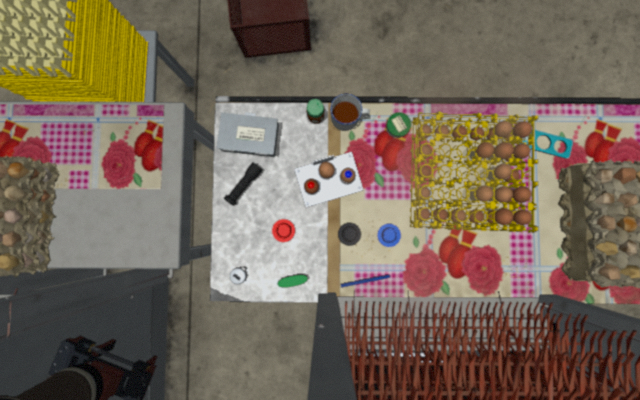

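View pics/side0.png

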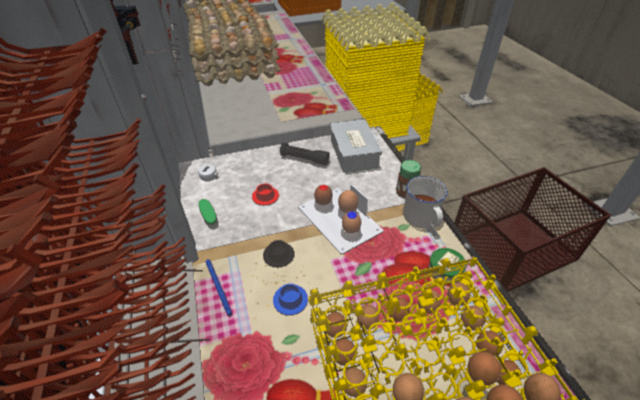

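The top view shows the red egg near (311,185), blue (348,174) and dirty (327,170). The cups are at red (284,231), black (349,234) and blue (389,235). The side view shows the same layout. Next I'll enlarge both.

Run:
```python
import cv2,pickle
d=pickle.load(open("d0.pkl","rb"))
a=d["top"]["image"][150:250,265:405,::-1]; b=d["side"]["image"][170:320,240:400,::-1]
cv2.imwrite("pics/topc.png",cv2.resize(a,None,fx=5.5,fy=5.5,interpolation=cv2.INTER_CUBIC))
cv2.imwrite("pics/sidec.png",cv2.resize(b,None,fx=4,fy=4,interpolation=cv2.INTER_CUBIC))
```

```text
(no output)
```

View pics/topc.png

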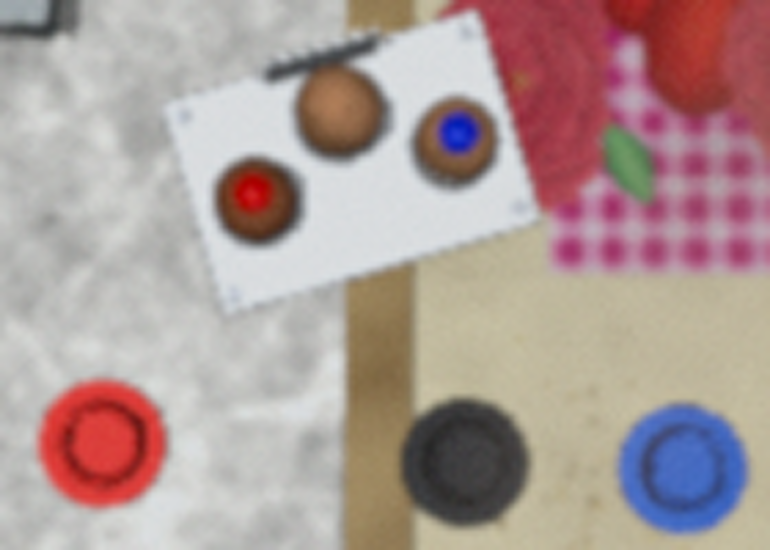

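View pics/sidec.png

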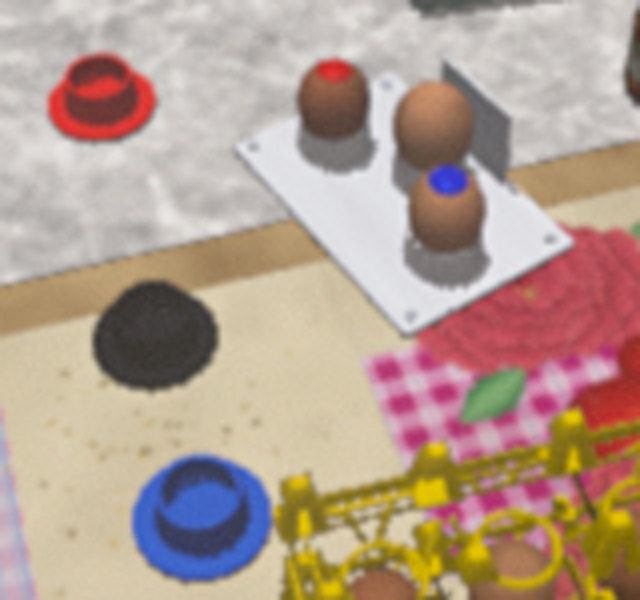

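```bash
cat > h.py <<'E'
import numpy as np
def ray(c,p):
    K,T=c["intrinsics"],c["pose"]; v=T[:3,:3]@np.linalg.solve(K,[p[0],p[1],1.]); return T[:3,3],v/np.linalg.norm(v)
def tri(rs):
    A=sum(np.eye(3)-np.outer(v,v) for o,v in rs); b=sum((np.eye(3)-np.outer(v,v))@o for o,v in rs)
    x=np.linalg.solve(A,b); return x,max(np.linalg.norm(np.cross(x-o,v)) for o,v in rs)
def atz(r,z): o,v=r; return o+v*(z-o[2])/v[2]
E
python3 - <<'E'
from h import *
import pickle
d=pickle.load(open("d0.pkl","rb"))
T=lambda x,y:ray(d["top"],((x+.5)/5.5-.5+265,(y+.5)/5.5-.5+150))
S=lambda x,y:ray(d["side"],((x+.5)/4-.5+240,(y+.5)/4-.5+170))
for n,t,s in [("redspot",(254,194),(334,71)),("bluespot",(459,133),(448,180)),("dirtymid",(341,110),(434,124)),("redmid",(258,200),(333,101)),("bluemid",(455,142),(447,210)),("redcup",(103,443),(101,74)),("blackcup",(466,461),(153,312)),("bluecup",(683,467),(203,495))]:
    x,e=tri([T(*t),S(*s)]);print(n,x.round(1),round(e,1), "top@z", [atz(T(*t),z)[:2].round(1).tolist() for z in (25,41,66)])
c=np.array([atz(T(*p),5)[:2] for p in [(167,105),(480,10),(541,216),(228,313)]]);print(c.round(1))
ax=(c[0]-c[1]+c[3]-c[2]);print("left dir deg",np.degrees(np.arctan2(ax[1],ax[0]))-90,[np.linalg.norm(c[i]-c[i-1]).round(1) for i in range(4)])
cs=np.array([atz(S(*p),5)[:2] for p in [(237,148),(390,75),(574,242),(407,335)]]);print(cs.round(1))
from station import arm
from scipy.spatial.transform import Rotation as R
print(R.from_rotvec(arm.state()["tool_rot"]).as_matrix().round(3))
E
```

```text
redspot [604.6 208.8  60. ] 0.2 top@z [[608.7, 210.1], [606.9, 209.5], [604.1, 208.5]]
bluespot [634.7 109.5  61.1] 0.2 top@z [[640.0, 107.2], [637.7, 108.2], [634.2, 109.7]]
dirtymid [648.5 166.6  44.9] 0.1 top@z [[651.4, 166.6], [649.0, 166.6], [645.1, 166.8]]
redmid [603.8 207.7  38.6] 0.4 top@z [[605.7, 208.1], [603.9, 207.5], [601.2, 206.6]]
bluemid [634.4 109.8  38.2] 0.8 top@z [[635.4, 109.2], [633.2, 110.1], [629.8, 111.7]]
redcup [484.  284.2  26.3] 0.2 top@z [[483.7, 284.4], [483.9, 282.6], [484.2, 279.9]]
blackcup [475.  103.5  20.2] 0.5 top@z [[475.6, 103.7], [475.9, 104.8], [476.4, 106.4]]
bluecup [473.   -5.8  15.5] 0.1 top@z [[473.1, -4.2], [473.5, -1.4], [474.0, 2.9]]
[[656.7 255.9]
 [706.7  95.1]
 [600.2  64. ]
 [549.9 223.7]]
left dir deg 17.392236487277003 [np.float64(111.6), np.float64(168.4), np.float64(111.0), np.float64(167.5)]
[[549.3 221. ]
 [654.3 254.1]
 [704.9  95.5]
 [597.3  62.2]]
[[-0.936  0.353 -0.   ]
 [ 0.353  0.936 -0.001]
 [-0.    -0.001 -1.   ]]
```

Run:
```python
from station import arm,capture
import cv2
c=capture("wrist");cv2.imwrite("pics/w0.png",c["image"][:,:,::-1]);print(c["intrinsics"].round(1).tolist(),c["pose"].round(3).tolist())
```

```text
[[309.7, 0.0, 318.4], [0.0, 309.7, 195.5], [0.0, 0.0, 1.0]] [[0.353, 0.907, 0.229, 158.907], [0.936, -0.342, -0.088, 608.367], [-0.001, 0.245, -0.969, 383.625], [0.0, 0.0, 0.0, 1.0]]
```

View pics/w0.png

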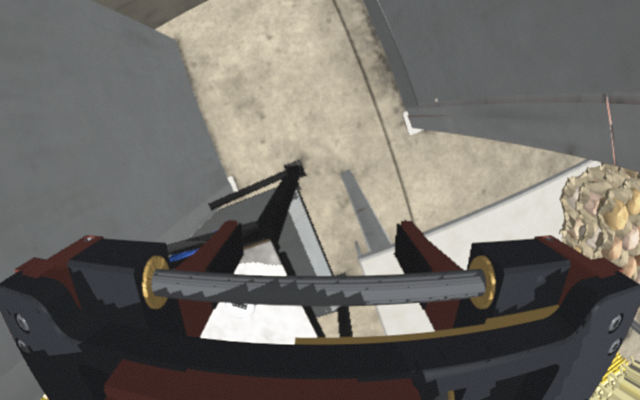

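The fisheye view shows mostly floor, with grey walls on the -y side and the fingers at (160,285) and (485,285). Next I'll estimate where the red hook structure stands.

Run:
```python
from h import *
import pickle
d=pickle.load(open("d0.pkl","rb"))
t=d["top"];n=np.cross(ray(t,(340,300))[1],ray(t,(560,300))[1]);o=t["pose"][:3,3]
for p in [(100,35),(140,130),(190,200),(190,310),(200,395)]:
    so,v=ray(d["side"],p); print(p,(so+v*(n@(o-so))/(n@v)).round(0), atz((so,v),0).round(0), [ (so+v*k).round(0).tolist() for k in (300,500,700)])
for p in [(320,293),(340,398),(345,300),(545,295),(210,290)]: print(p,[atz(ray(t,p),z).round(0)[:2].tolist() for z in (0,200,400,600)])
```

```text
(100, 35) [ 418. -432.  639.] [ -10. 1540.    0.] [[351.0, -123.0, 539.0], [311.0, 63.0, 479.0], [270.0, 250.0, 418.0]]
(140, 130) [ 422. -449.  657.] [183. 683.   0.] [[358.0, -147.0, 481.0], [323.0, 23.0, 383.0], [287.0, 193.0, 284.0]]
(190, 200) [ 391. -256.  503.] [308. 327.   0.] [[380.0, -177.0, 435.0], [358.0, -26.0, 305.0], [337.0, 124.0, 175.0]]
(190, 310) [ 196.  355. -487.] [290.  25.   0.] [[365.0, -236.0, 384.0], [333.0, -125.0, 221.0], [301.0, -14.0, 58.0]]
(200, 395) [ 346. -249.  273.] [ 296. -132.    0.] [[362.0, -286.0, 358.0], [329.0, -208.0, 177.0], [295.0, -130.0, -5.0]]
(320, 293) [[310.0, 183.0], [346.0, 181.0], [381.0, 179.0], [416.0, 176.0]]
(340, 398) [[29.0, 128.0], [119.0, 136.0], [208.0, 144.0], [297.0, 152.0]]
(345, 300) [[291.0, 114.0], [330.0, 125.0], [369.0, 136.0], [408.0, 147.0]]
(545, 295) [[308.0, -439.0], [344.0, -323.0], [379.0, -206.0], [415.0, -89.0]]
(210, 290) [[317.0, 489.0], [351.0, 428.0], [385.0, 367.0], [419.0, 306.0]]
```

Run:
```python
import pickle,cv2,numpy as np
d=pickle.load(open("d0.pkl","rb"))
a=cv2.resize(d["top"]["image"][270:,180:600,::-1],None,fx=1.8,fy=1.8);b=cv2.resize(d["side"]["image"][:,:300,::-1],None,fx=1.3,fy=1.3)[:365]
a=a[:,:756];print(a.shape,b.shape)
cv2.imwrite("pics/hk.png",np.vstack([a,np.pad(b,((0,0),(0,756-b.shape[1]),(0,0)))]))
```

```text
(234, 756, 3) (365, 390, 3)
```

View pics/hk.png

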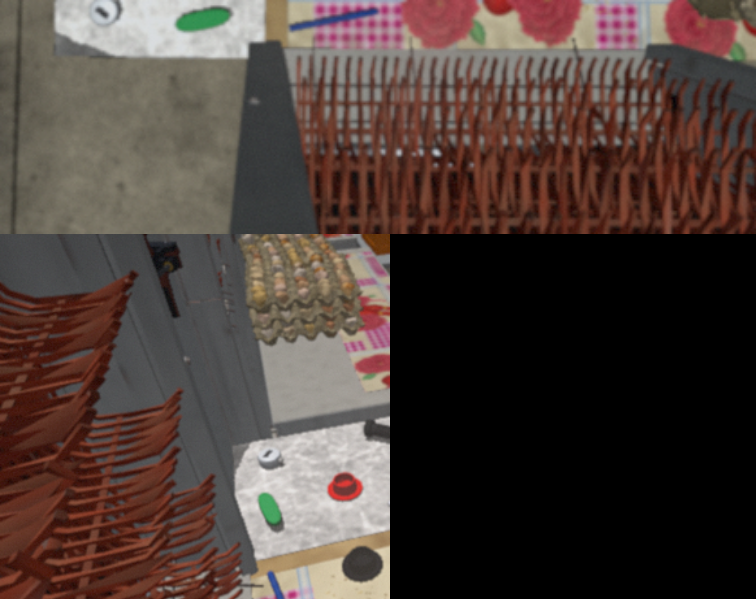

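Run:
```python
from h import *
from station import capture,arm
c=capture("wrist");K,T=c["intrinsics"],c["pose"]
def wr(p):
    a=np.array([(p[0]-K[0,2]),(p[1]-K[1,2])])/K[0,0];r=np.linalg.norm(a);v=np.r_[a/r*np.sin(r),np.cos(r)];return T[:3,3],T[:3,:3]@v
for p in [(100,5),(175,40),(205,110),(230,180),(150,230),(295,165),(340,170),(405,115),(380,10),(600,160)]:
    o,v=wr(p); k=(188-o[1])/v[1]; print(p,v.round(2),"y=188:",(o+k*v).round(0),"z=-700",atz((o,v),-700).round(0),"z0",atz((o,v),0).round(0))
t=capture("top")
import cv2
for q in [(0,0,z) for z in (0,300,600)]+[(220,584,214),(220,584,400)]:
    for n,cc in(("top",t),("side",capture("side"))):
        x=np.linalg.inv(cc["pose"])@np.r_[q,1]; y=cc["intrinsics"]@x[:3]; print(q,n,(y[:2]/y[2]).round(0),x[2].round(0))
```

```text
(100, 5) [-0.56 -0.44 -0.7 ] y=188: [-376.  188. -291.] z=-700 [-700.  -67. -700.] z0 [-145.  369.    0.]
(175, 40) [-0.39 -0.31 -0.87] y=188: [-376.  188. -790.] z=-700 [-335.  220. -700.] z0 [-16. 471.   0.]
(205, 110) [-0.16 -0.32 -0.93] y=188: [ -54.  188. -850.] z=-700 [ -28.  239. -700.] z0 [ 93. 478.   0.]
(230, 180) [ 0.08 -0.33 -0.94] y=188: [ 255.  188. -813.] z=-700 [ 246.  228. -700.] z0 [190. 474.   0.]
(150, 230) [ 0.11 -0.59 -0.8 ] y=188: [ 236.  188. -181.] z=-700 [ 307. -198. -700.] z0 [211. 323.   0.]
(295, 165) [ 0.11 -0.12 -0.99] y=188: [  538.   188. -2963.] z=-700 [ 282.  472. -700.] z0 [202. 560.   0.]
(340, 170) [ 0.18  0.01 -0.98] y=188: [-11957.    188.  67420.] z=-700 [ 355.  615. -700.] z0 [228. 611.  -0.]
(405, 115) [ 0.08  0.26 -0.96] y=188: [  32.  188. 1935.] z=-700 [ 248.  902. -700.] z0 [190. 712.   0.]
(380, 10) [-0.26  0.29 -0.92] y=188: [ 526.  188. 1697.] z=-700 [-144.  955. -700.] z0 [ 52. 731.   0.]
(600, 160) [ 0.33  0.72 -0.62] y=188: [-33. 188. 744.] z=-700 [ 735. 1872. -700.] z0 [ 363. 1056.    0.]
(0, 0, 0) top [387. 410.] 1007.0
(0, 0, 0) side [ 10. 370.] 633.0
(0, 0, 300) top [413. 487.] 708.0
(0, 0, 300) side [-142.  255.] 426.0
(0, 0, 600) top [478. 678.] 409.0
(0, 0, 600) side [-580.  -76.] 219.0
(220, 584, 214) top [135. 352.] 810.0
(220, 584, 214) side [126.  74.] 936.0
(220, 584, 400) top [ 79. 389.] 625.0
(220, 584, 400) side [ 94. -10.] 808.0
```

carry_out(
  motion=[0,0.1,-0.1,0.3,0,0,-0.1,0,0.3,-0.3,0.573,0,0,-0.25,0,0.5,-0.5,0.573,0,0,-0.4,0,0.7,-0.7,0.573,0,0,-0.5,0,0.853,-0.84,0.573,0,0,-0.58,0,0.853,-0.84,0.573,0,0,-0.58],
  grip_force=8,
)

```text
t: 1.25
tool_pos: [350.8, 457.0, 300.5]
tool_rot: [1.031, 2.967, 0.0]
wrist_force: [-0.1, -0.1, -0.6]
gripper_width: 87.9
finger_force: 0.0
```

carry_out(
  motion=[0,0.2,-0.2,0,0,0,-0.15,0,0.4,-0.4,0,0,0,-0.3,0,0.6,-0.6,0,0,0,-0.45,0,0.8,-0.8,0,0,0,-0.58,0,0.853,-0.84,0,0,0,-0.58],
)

```text
t: 1.88
tool_pos: [477.9, 331.6, 300.2]
tool_rot: [1.465, 2.778, -0.0]
wrist_force: [0.4, 0.4, 1.0]
gripper_width: 87.1
finger_force: 0.0
```

Run:
```python
from station import arm,capture
import cv2,numpy as np
s=arm.state();print({k:np.round(s[k],2) for k in("t","tool_pos","tool_rot","qpos","effort","wrist_force")})
a=capture("top")["image"];b=capture("wrist")["image"]
cv2.imwrite("pics/m1.png",np.vstack([cv2.resize(a,(480,300)),cv2.resize(b,(480,300))])[:,:,::-1])
```

```text
{'t': np.float64(1.88), 'tool_pos': array([477.88, 331.62, 300.21]), 'tool_rot': array([ 1.47,  2.78, -0.  ]), 'qpos': array([-0.89,  0.28,  0.25,  1.6 , -0.07,  1.28, -0.02]), 'effort': array([ 6.500e-01, -4.980e+01,  3.800e+00, -3.043e+01,  1.700e-01,
       -2.000e-02, -2.700e-01]), 'wrist_force': array([0.42, 0.45, 0.95])}
```

View pics/m1.png

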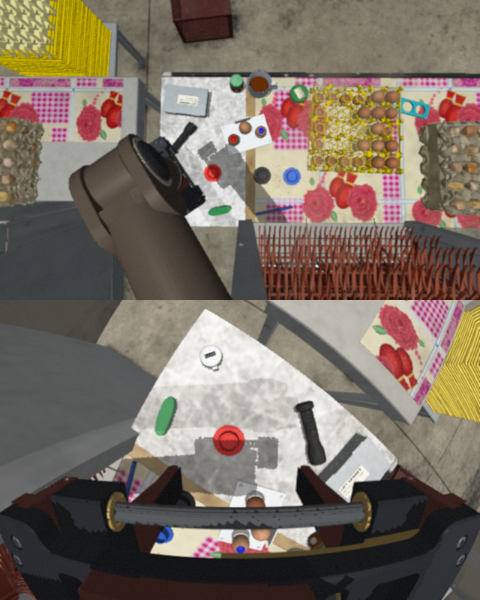

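The top view shows the forearm passing above the wall with no contact, and the wrist view shows the red cup. I'll go on to above the red egg.

carry_out(
  motion=[0,0.2,-0.2,0,0,0,-0.15,0,0.4,-0.4,-0.1,0,0,-0.3,0,0.6,-0.6,-0.3,0,0,-0.45,0,0.8,-0.8,-0.6,0,0,-0.577,0,0.85,-0.83,-0.667,0,0,-0.577,0,0.85,-0.83,-0.667,0,0,-0.577],
)

```text
t: 2.72
tool_pos: [603.1, 210.4, 199.5]
tool_rot: [-1.859, -2.53, 0.001]
wrist_force: [-0.4, 0.8, 0.3]
gripper_width: 87.9
finger_force: 0.0
```

```bash
cat >> h.py <<'E'
def wray(c,p):
    K,T=c["intrinsics"],c["pose"]
    a=np.array([(p[0]-K[0,2]),(p[1]-K[1,2])])/K[0,0];r=np.linalg.norm(a);return T[:3,3],T[:3,:3]@np.r_[a/r*np.sin(r),np.cos(r)]
def wproj(c,q):
    x=np.linalg.inv(c["pose"])@np.r_[q,1];r=np.linalg.norm(x[:2]);return c["intrinsics"][:2,2]+c["intrinsics"][0,0]*np.arctan2(r,x[2])*x[:2]/r
E
python3 - <<'E'
from station import arm,capture
import cv2,numpy as np
from h import *
s=arm.state();print({k:np.round(s[k],2) for k in("t","tool_pos","tool_rot","qpos")})
c=capture("wrist");cv2.imwrite("pics/w2.png",c["image"][:,:,::-1]);np.save("c2.npy",c,allow_pickle=True)
for q in [(604.3,208.3,67),(634.5,109.3,67),(648,167.3,67),(484,284,25),(475.6,103.7,25),(473,-4.5,25)]: print(q,wproj(c,q).round(0))
E
```

```text
{'t': np.float64(2.72), 'tool_pos': array([603.14, 210.39, 199.54]), 'tool_rot': array([-1.86, -2.53,  0.  ]), 'qpos': array([-0.66,  0.46,  0.35,  1.6 , -0.17,  1.12,  0.04])}
(604.3, 208.3, 67) [318. 188.]
(634.5, 109.3, 67) [318. 279.]
(648, 167.3, 67) [346. 237.]
(484, 284, 25) [236.  86.]
(475.6, 103.7, 25) [196. 229.]
(473, -4.5, 25) [184. 296.]
```

View pics/w2.png

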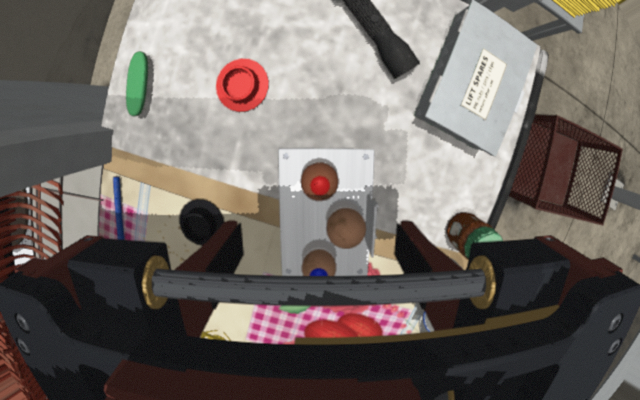

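The wrist view agrees with my predictions: red spot (320,186), red cup ring (240,84), black cup (202,219), and the rack lines up with the gripper. One enlarged crop should refine the cups.

Run:
```python
import cv2,numpy as np
c=np.load("c2.npy",allow_pickle=True).item()
cv2.imwrite("pics/w2c.png",cv2.resize(c["image"][50:250,170:370,::-1],None,fx=3,fy=3,interpolation=cv2.INTER_CUBIC))
```

```text
(no output)
```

View pics/w2c.png

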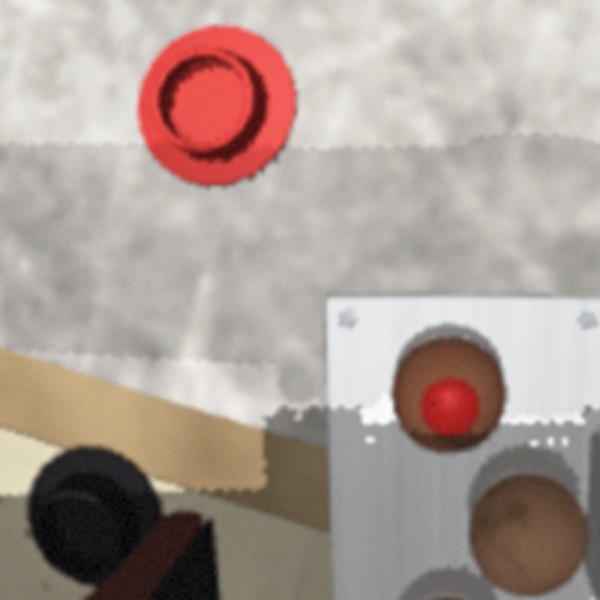

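Run:
```python
from h import *
import pickle
c=np.load("c2.npy",allow_pickle=True).item();d=pickle.load(open("d0.pkl","rb"))
W=lambda x,y:wray(c,((x+.5)/3-.5+170,(y+.5)/3-.5+50))
T=lambda x,y:ray(d["top"],((x+.5)/5.5-.5+265,(y+.5)/5.5-.5+150))
for n,w,t,z in [("redcup foot",(217.5,106),(103,443),3),("redcup rim",(209,102),(103,443),25),("redspot",(450,407),(254,194),65),("dirty",(528,535),(341,110),45),("black foot",(95,515),(466,461),3),("redeggmid",(449,395),(258,200),40)]:
    print(n,"w",atz(W(*w),z).round(1),"t",atz(T(*t),z).round(1),"tri",*tri([W(*w),T(*t)]))
```

```text
redcup foot w [484.1 288.1   3. ] t [483.5 286.9   3. ] tri [ 4.83331442e+02  2.87703154e+02 -2.86151836e-01] 0.49353465555987525
redcup rim w [486.4 287.9  25. ] t [483.7 284.4  25. ] tri [483.26605204 287.0947565   12.55304876] 1.3323488438236368
redspot w [604.7 211.3  65. ] t [604.2 208.6  65. ] tri [605.44271441 208.98647558  54.00676847] 0.01617126182617959
dirty w [648.4 169.4  45. ] t [648.3 166.7  45. ] tri [649.83649281 166.6500232   36.55110651] 0.19486887988086152
black foot w [474.7 106.3   3. ] t [475.2 102.3   3. ] tri [473.97859389 102.63820137  -3.16424662] 1.3535849085018958
redeggmid w [604.7 210.2  40. ] t [604.  207.5  40. ] tri [605.37625487 207.94189492  28.17954908] 0.045523166209345434
```

carry_out(
  motion=[0,0,0,-0.2,0,0,0,0,0,0,-0.4,0,0,0,0,0,0,-0.6,0,0,0,0,0,0,-0.667,0,0,0,0,0,0,-0.667,0,0,0,0,0,0,-0.667,0,0,0],
)

```text
t: 3.52
tool_pos: [604.8, 209.1, 101.9]
tool_rot: [1.862, 2.529, 0.004]
wrist_force: [-0.4, 0.0, 0.2]
gripper_width: 87.8
finger_force: 0.0
```

carry_out(
  motion=[0,0,0.005,-0.12,0,0,0,0,0,0.005,-0.24,0,0,0,0,0,0.005,-0.34,0,0,0,0,0,0.005,-0.36,0,0,0,0,0,0.005,-0.36,0,0,0],
)

```text
t: 4.15
tool_pos: [604.0, 208.8, 45.8]
tool_rot: [-1.864, -2.529, 0.001]
wrist_force: [-0.5, -0.9, 0.8]
gripper_width: 88.0
finger_force: 0.0
```

Run:
```python
from station import arm,capture
import cv2,numpy as np
s=arm.state();print({k:np.round(s[k],2) for k in("t","tool_pos","wrist_force")})
c=capture("wrist");a=c["image"][150:300,220:420,::-1];b=capture("side")["image"][150:250,270:400,::-1]
cv2.imwrite("pics/g1.png",np.hstack([cv2.resize(a,(400,300)),cv2.resize(b,(390,300))]))
```

```text
{'t': np.float64(4.15), 'tool_pos': array([604.03, 208.82,  45.82]), 'wrist_force': array([-0.5 , -0.93,  0.84])}
```

View pics/g1.png

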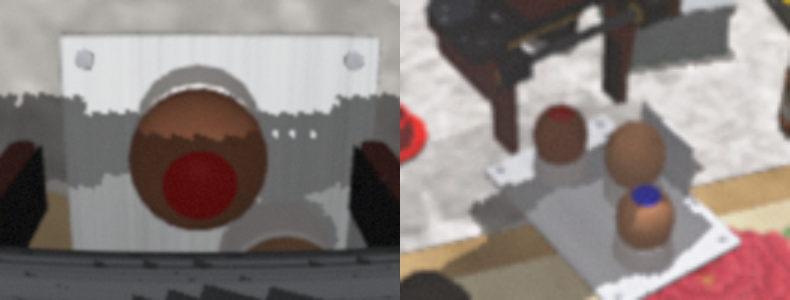

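The egg is centred between the fingers (egg at x≈198, fingers at 45 and 352). Closing.

carry_out(
  motion=[0.3,0,0,0,0,0,0,0.4,0,0,0,0,0,0,0.6,0,0,0,0,0,0,0.7,0,0,0,0,0,0,0.7,0,0,0,0,0,0,0.7,0,0,0,0,0,0],
  grip_force=8,
)

```text
t: 5.0
tool_pos: [604.1, 209.0, 46.2]
tool_rot: [1.864, 2.529, 0.0]
wrist_force: [0.2, -0.0, 1.0]
gripper_width: 31.2
finger_force: 6.8
```

Run:
```python
from station import arm,capture
import cv2,numpy as np
s=arm.state();print({k:np.round(s[k],2) for k in("t","tool_pos","gripper_width","finger_force")})
c=capture("wrist");a=c["image"][150:300,220:420,::-1];b=capture("side")["image"][150:250,270:400,::-1]
cv2.imwrite("pics/g2.png",np.hstack([cv2.resize(a,(400,300)),cv2.resize(b,(390,300))]))
```

```text
{'t': np.float64(5.0), 'tool_pos': array([604.11, 209.03,  46.2 ]), 'gripper_width': np.float64(31.24), 'finger_force': np.float64(6.78)}
```

View pics/g2.png

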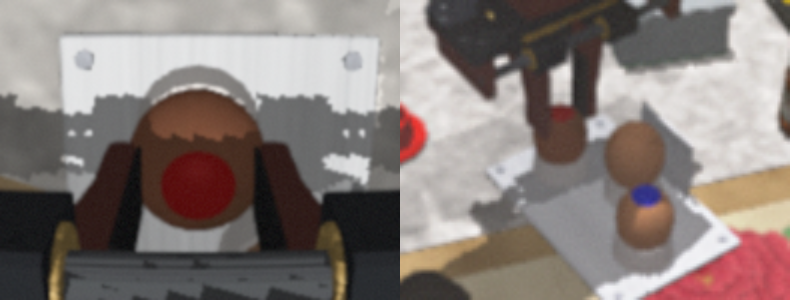

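Run:
```python
from station import arm,capture
from h import *
from scipy.spatial.transform import Rotation as R
s=arm.state();c=capture("wrist");p=s["tool_pos"];M=R.from_rotvec(s["tool_rot"]).as_matrix();print(M.round(3))
f=lambda q:((wproj(c,q)-[220,150])*2).round(0)
for z in (66,41): print(z,f(np.r_[p[:2],z]))
for dx in(-10,10):
  for dz in (-10,0,19): print(dx,dz,f(p+M@[dx,15.6,dz]),f(p+M@[dx,-15.6,dz]))
for z in(60,66,68):
  w=atz(wray(c,(319.2,242.7)),z)-p; print(z,(M.T@w).round(1),w.round(1))
```

```text
[[-0.296  0.955  0.   ]
 [ 0.955  0.296  0.   ]
 [-0.     0.    -1.   ]]
66 [194. 196.]
41 [194. 163.]
-10 -10 [249. 214.] [140. 214.]
-10 0 [246. 200.] [142. 200.]
-10 19 [242. 176.] [147. 176.]
10 -10 [251. 148.] [137. 148.]
10 0 [248. 137.] [141. 137.]
10 19 [243. 118.] [146. 118.]
60 [  0.7   1.2 -13.8] [ 0.9  1.  13.8]
66 [  3.2   1.1 -19.8] [ 0.1  3.4 19.8]
68 [  4.    1.1 -21.8] [-0.1  4.2 21.8]
```

Run:
```python
from station import arm,capture
from h import *
c=capture("side")
def pr(q):
    x=np.linalg.inv(c["pose"])@np.r_[q,1];y=c["intrinsics"]@x[:3];return ((y[:2]/y[2]-[270,150])*3).round(0)
p=np.array([604.1,209,0]);u=np.array([.955,.297,0]);w=np.array([-.297,.955,0])
for h in (44,50,57,16,21,26):
  print(h,[(z,pr(p-u*h+[0,0,z]),pr(p+u*h+[0,0,z])) for z in (20,27,35)])
print(pr(p+[0,0,66]),pr(p+[0,0,10]))
s=arm.state();print(s["gripper_width"],s["finger_force"])
```

```text
44 [(20, array([111., 174.]), array([205., 129.])), (27, array([111., 168.]), array([206., 122.])), (35, array([110., 160.]), array([206., 115.]))]
50 [(20, array([104., 178.]), array([212., 126.])), (27, array([104., 171.]), array([212., 119.])), (35, array([103., 163.]), array([212., 112.]))]
57 [(20, array([ 96., 181.]), array([219., 123.])), (27, array([ 96., 175.]), array([219., 116.])), (35, array([ 95., 167.]), array([219., 108.]))]
16 [(20, array([142., 160.]), array([176., 143.])), (27, array([142., 153.]), array([176., 136.])), (35, array([141., 145.]), array([176., 129.]))]
21 [(20, array([136., 162.]), array([181., 140.])), (27, array([136., 155.]), array([181., 134.])), (35, array([136., 148.]), array([182., 126.]))]
26 [(20, array([131., 165.]), array([187., 138.])), (27, array([131., 158.]), array([187., 131.])), (35, array([130., 150.]), array([187., 124.]))]
[159. 106.] [159. 161.]
31.322888054353854 6.49116347245581
```

Run:
```python
from station import capture
import cv2
a=capture("side")["image"][165:225,425:515,::-1]
b=capture("wrist")["image"][180:300,240:400,::-1]
import numpy as np
cv2.imwrite("pics/g3.png",np.vstack([cv2.resize(a,(450,300),interpolation=cv2.INTER_CUBIC),np.pad(cv2.resize(b,(400,300),interpolation=cv2.INTER_CUBIC),((0,0),(0,50),(0,0)))]))
```

```text
(no output)
```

View pics/g3.png

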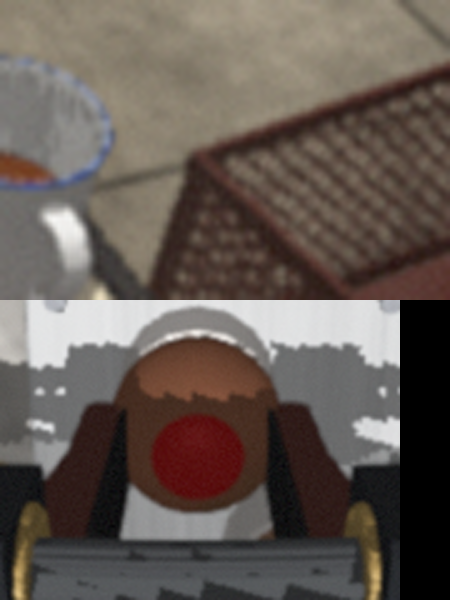

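Run:
```python
from station import arm,capture
from h import *
print(arm.tip_extent,[a for a in dir(arm) if a[0]!='_'])
c=capture("wrist");s=arm.state();print(c["pose"].round(3)[:3,3]-s["tool_pos"])
# visible tip corners in crop g3: scale 2.5, origin (240,180); rows minus 300
for q in [(122,108),(272,104)]:
    r=wray(c,(240+q[0]/2.5,180+q[1]/2.5)); print([(z,(atz(r,z)-s["tool_pos"]).round(1)[:2].tolist()) for z in (27,46,55)])
```

```text
19.0 ['IKError', 'sign_off', 'state', 'tip_extent']
[-19.01659797  63.93545374 170.01182732]
[(27, [-17.7, -5.2]), (46, [-17.8, 1.8]), (55, [-17.9, 5.1])]
[(27, [19.1, 7.4]), (46, [15.3, 13.1]), (55, [13.5, 15.8])]
```

The tips look well above where the text puts them: both views give about z 46–54, and the 31 mm width means the pads hold only the egg's upper taper. I'll open, go lower, and grip again.

carry_out(
  motion=[0.2,0,0,0,0,0,0,0.2,0,0,0,0,0,0,0.2,0,0,0,0,0,0,0.2,0,0.01,-0.03,0,0,0,0.2,0,0.01,-0.06,0,0,0,0.2,0,0.01,-0.08,0,0,0,0.2,0,0.01,-0.08,0,0,0],
)

```text
t: 6.22
tool_pos: [603.8, 210.3, 33.8]
tool_rot: [-1.864, -2.529, 0.001]
wrist_force: [-0.1, 1.0, 0.4]
gripper_width: 70.4
finger_force: 0.0
```

Run:
```python
from station import arm,capture
import cv2,numpy as np
s=arm.state();print({k:np.round(s[k],2) for k in("t","tool_pos","gripper_width","finger_force","wrist_force")})
c=capture("wrist");a=c["image"][150:300,220:420,::-1];b=capture("side")["image"][150:250,270:400,::-1]
cv2.imwrite("pics/g4.png",np.hstack([cv2.resize(a,(400,300)),cv2.resize(b,(390,300))]))
```

```text
{'t': np.float64(6.22), 'tool_pos': array([603.81, 210.34,  33.76]), 'gripper_width': np.float64(70.38), 'finger_force': np.float64(0.0), 'wrist_force': array([-0.11,  1.01,  0.36])}
```

View pics/g4.png

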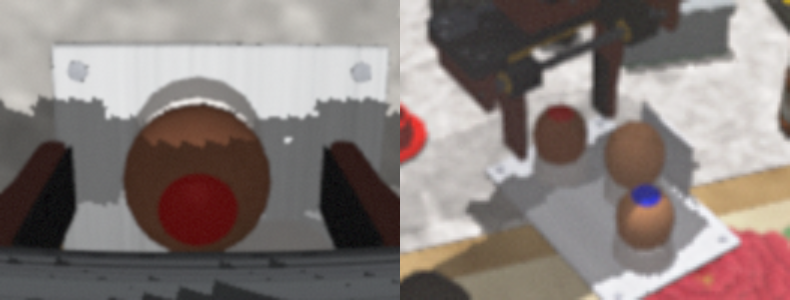

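carry_out(
  motion=[0.2,0,0,-0.02,0,0,0,0.2,0,0,-0.04,0,0,0,0.2,0,0,-0.04,0,0,0,0.5,0,0,-0.04,0,0,0,0.7,0,0,-0.04,0,0,0,0.7,0,0,-0.04,0,0,0,0.7,0,0,-0.04,0,0,0],
)

```text
t: 7.2
tool_pos: [603.9, 210.4, 28.3]
tool_rot: [-1.864, -2.529, 0.0]
wrist_force: [-1.5, 0.2, 1.6]
gripper_width: 40.7
finger_force: 8.0
```

carry_out(
  motion=[0.3,0,0,0,0,0,0,0.3,0,0,0,0,0,0,0.3,0,0,-0.015,0,0,0,0.3,0,0,-0.03,0,0,0,0.5,0,0,-0.03,0,0,0,0.7,0,0,-0.03,0,0,0,0.7,0,0,-0.03,0,0,0,0.7,0,0,-0.03,0,0,0],
)

```text
t: 8.2
tool_pos: [603.9, 210.4, 23.7]
tool_rot: [-1.864, -2.529, 0.0]
wrist_force: [-1.5, -0.8, 0.6]
gripper_width: 40.5
finger_force: 8.0
```

carry_out(
  motion=[0.7,0,0,0.02,0,0,0,0.7,0,0,0.06,0,0,0,0.7,0,0,0.14,0,0,0,0.7,0,0,0.24,0,0,0,0.7,0,0,0.34,0,0,0,0.7,0,0,0.4,0,0,0,0.7,0,0,0.4,0,0,0],
)

```text
t: 9.07
tool_pos: [604.6, 210.8, 84.7]
tool_rot: [1.863, 2.528, 0.002]
wrist_force: [-0.3, 0.3, -1.2]
gripper_width: 40.5
finger_force: 8.0
```

Run:
```python
from station import arm,capture
import cv2,numpy as np
s=arm.state();print({k:np.round(s[k],2) for k in("t","tool_pos","gripper_width","finger_force","wrist_force")})
c=capture("wrist");a=c["image"][150:300,220:420,::-1];b=capture("side")["image"][130:250,270:400,::-1]
cv2.imwrite("pics/g5.png",np.hstack([cv2.resize(a,(400,360)),cv2.resize(b,(390,360))]))
```

```text
{'t': np.float64(9.07), 'tool_pos': array([604.56, 210.76,  84.75]), 'gripper_width': np.float64(40.49), 'finger_force': np.float64(8.0), 'wrist_force': array([-0.31,  0.3 , -1.15])}
```

View pics/g5.png

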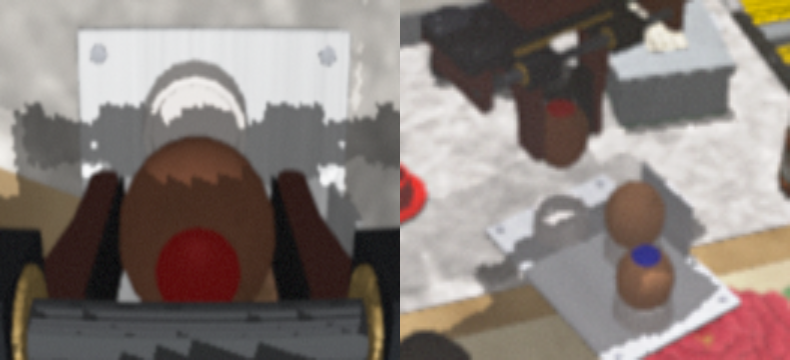

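The egg is held upright and is clear of the seat. That was my 14th picture, so from here I'll check with image code only. Next is the red cup.

carry_out(
  motion=[0.7,-0.05,0.03,0,0,0,0,0.7,-0.18,0.11,0,0,0,0,0.7,-0.35,0.22,0,0,0,0,0.7,-0.52,0.33,0,0,0,0,0.7,-0.67,0.43,0,0,0,0,0.7,-0.77,0.49,0,0,0,0,0.7,-0.805,0.517,0,0,0,0,0.7,-0.805,0.517,0,0,0,0],
)

```text
t: 10.18
tool_pos: [483.3, 288.2, 83.8]
tool_rot: [1.863, 2.529, 0.0]
wrist_force: [0.3, -0.1, 0.2]
gripper_width: 40.3
finger_force: 8.0
```

```bash
cat >> h.py <<'E'
import cv2
def blob(img,lo,hi,box,hue2=None):
    """largest HSV blob in box(x0,y0,x1,y1): centroid, area, bbox"""
    x0,y0,x1,y1=box; h=cv2.cvtColor(img,cv2.COLOR_RGB2HSV)[y0:y1,x0:x1]
    m=cv2.inRange(h,np.array(lo),np.array(hi))
    if hue2: m|=cv2.inRange(h,np.array(hue2[0]),np.array(hue2[1]))
    n,l,st,ce=cv2.connectedComponentsWithStats(m)
    if n<2: return None
    i=1+np.argmax(st[1:,4]); return (ce[i]+[x0,y0]).round(2),st[i,4],(st[i,:4]+[x0,y0,0,0]).tolist()
RED=dict(lo=(0,190,60),hi=(5,255,255),hue2=((174,190,60),(180,255,255)))
BLUE=dict(lo=(105,150,40),hi=(130,255,255))
E
python3 - <<'E'
from station import arm,capture
from h import *
s=arm.state();print(np.round(s["tool_pos"],1))
w,t,sd=capture("wrist"),capture("top"),capture("side")
for n,c in(("w",w),("t",t),("s",sd)):
    r=blob(c["image"],box=(0,0,640,400),**RED);b=blob(c["image"],box=(0,0,640,400),**BLUE);print(n,r,b)
E
```

```text
[483.3 288.2  83.8]
w (array([316.5 , 197.72]), np.int32(1107), [280, 174, 75, 46]) (array([143.  , 323.43]), np.int32(14), [142, 319, 3, 10])
t (array([146.77, 149.71]), np.int32(564), [135, 133, 26, 37]) (array([389.61, 235.36]), np.int32(299), [379, 225, 21, 21])
s (array([291.33, 391.19]), np.int32(732), [268, 381, 48, 19]) (array([289.98, 300.11]), np.int32(489), [274, 286, 33, 28])
```

Run:
```python
from station import arm,capture
from h import *
p=arm.state()["tool_pos"];w=capture("wrist")
print(wproj(w,np.r_[p[:2],2]).round(1),atz(wray(w,(317.3,211.3)),2).round(1))
h=cv2.cvtColor(w["image"],cv2.COLOR_RGB2HSV);m=cv2.inRange(h,(0,190,60),(5,255,255))|cv2.inRange(h,(174,190,60),(180,255,255))
n,l,st,ce=cv2.connectedComponentsWithStats(m)
for i in range(1,n):
    if st[i,4]>60: print(st[i],ce[i].round(1))
ys,xs=np.where(m&(np.arange(640)[None]>260)&(np.arange(640)[None]<380)&(np.arange(400)[:,None]<235))
for y in range(172,232,5):
    k=xs[ys==y]; print(y,(k.min(),k.max()) if len(k) else None)
for z in(100,105,110): print(z,wproj(w,np.r_[p[:2],z]).round(1))
```

```text
[317.5 199. ] [487.2 276.9   2. ]
[ 279  172   75   47 1098] [314.9 197.5]
[ 298  245   42   30 1034] [318.5 261.1]
172 (np.int64(313), np.int64(314))
177 (np.int64(302), np.int64(330))
182 (np.int64(295), np.int64(350))
187 (np.int64(293), np.int64(340))
192 (np.int64(283), np.int64(353))
197 (np.int64(279), np.int64(353))
202 (np.int64(280), np.int64(353))
207 (np.int64(281), np.int64(352))
212 (np.int64(284), np.int64(349))
217 (np.int64(286), np.int64(290))
222 None
227 None
100 [317.1 245.6]
105 [317.  249.4]
110 [317.  253.4]
```

carry_out(
  motion=[0.7,-0.004,-0.01,-0.08,0,0,0,0.7,-0.004,-0.01,-0.18,0,0,0,0.7,-0.004,-0.01,-0.27,0,0,0,0.7,-0.004,-0.01,-0.33,0,0,0,0.7,-0.004,-0.01,-0.365,0,0,0,0.7,-0.004,-0.01,-0.385,0,0,0,0.7,-0.004,-0.01,-0.395,0,0,0,0.7,-0.004,-0.01,-0.395,0,0,0],
)

```text
t: 11.38
tool_pos: [482.6, 287.5, 24.9]
tool_rot: [-1.863, -2.529, -0.002]
wrist_force: [-2.4, 3.1, 3.1]
gripper_width: 41.0
finger_force: 8.0
```

carry_out(
  motion=[0.7,-0.007,0.01,0,0,0,0,0.7,-0.007,0.01,0,0,0,0,0.7,-0.007,0.01,-0.005,0,0,0],
)

```text
t: 11.75
tool_pos: [482.0, 288.2, 24.0]
tool_rot: [1.864, 2.529, 0.001]
wrist_force: [-0.0, 1.9, 5.1]
gripper_width: 41.0
finger_force: 8.0
```

carry_out(
  motion=[0.7,0,0.006,0,0,0,0,0.45,0,0.006,0,0,0,0,0.35,0,0.006,0,0,0,0,0.2,0,0.006,0,0,0,0,0.2,0,0.006,0,0,0,0],
)

```text
t: 12.38
tool_pos: [481.6, 288.8, 23.6]
tool_rot: [-1.864, -2.529, 0.0]
wrist_force: [-0.4, 0.4, -0.2]
gripper_width: 70.1
finger_force: 0.0
```

carry_out(
  motion=[0,0,0,0.05,0,0,0,0,0,0,0.25,0,0,0,0,0,0,0.5,0,0,0,0,0.1,-0.15,0.75,0,0,0,0,0.3,-0.4,0.8,0,0,0,0,0.5,-0.65,0.8,0,0,0,0,0.7,-0.9,0.8,0,0,0,0,0.7,-0.9,0.8,0,0,0],
)

```text
t: 13.38
tool_pos: [588.8, 149.2, 144.4]
tool_rot: [1.871, 2.521, -0.0]
wrist_force: [-0.4, 0.5, -0.4]
gripper_width: 87.6
finger_force: 0.0
```

```bash
cat > chk.py <<'E'
from station import arm,capture
from h import *
s=arm.state();print({k:np.round(s[k],1).tolist() for k in("t","tool_pos","gripper_width")})
t,sd=capture("top"),capture("side")
for nm,C in(("red",RED),("blue",BLUE)):
    for n,c in(("top",t),("side",sd)):
        h=cv2.cvtColor(c["image"],cv2.COLOR_RGB2HSV);m=cv2.inRange(h,np.array(C["lo"]),np.array(C["hi"]))
        if "hue2" in C: m|=cv2.inRange(h,*map(np.array,C["hue2"]))
        k,l,st,ce=cv2.connectedComponentsWithStats(m)
        print(nm,n,[(ce[i].round(1).tolist(),st[i,4].item(),st[i,2:4].tolist()) for i in range(1,k) if st[i,4]>9 and 150<ce[i][1]<330 and 240<ce[i][0]<410])
E
python3 chk.py
```

```text
{'t': 13.4, 'tool_pos': [588.8, 149.2, 144.4], 'gripper_width': 87.6}
red top [([288.9, 226.9], 53, [12, 16]), ([280.2, 230.5], 45, [7, 8])]
red side [([261.9, 176.1], 17, [7, 3]), ([274.5, 196.0], 26, [8, 13]), ([257.5, 199.3], 44, [16, 12]), ([407.5, 263.5], 474, [43, 25]), ([392.8, 280.9], 16, [10, 5])]
blue top [([395.4, 233.2], 90, [9, 18])]
blue side [([351.5, 215.0], 27, [8, 5]), ([292.9, 302.5], 357, [32, 29])]
```

carry_out(
  motion=[0,0.1,-0.1,0,0,0,0,0,0.25,-0.22,-0.1,0,0,0,0,0.319,-0.288,-0.25,0,0,0,0,0.319,-0.288,-0.29,0,0,0,0,0.319,-0.288,-0.29,0,0,0],
)

```text
t: 14.1
tool_pos: [634.0, 111.5, 100.0]
tool_rot: [-1.862, -2.529, 0.001]
wrist_force: [0.3, 0.2, -0.1]
gripper_width: 87.8
finger_force: 0.0
```

Run:
```python
from station import arm,capture
from h import *
import pickle
d=pickle.load(open("d0.pkl","rb"))
print("red placed",tri([ray(d["top"],(280.2,230.5)),ray(d["side"],(261.9,176.1))]))
s=arm.state();print(s["tool_pos"].round(1),s["gripper_width"])
w=capture("wrist");b=blob(w["image"],box=(250,100,400,300),**BLUE);print(b)
p=s["tool_pos"];print(wproj(w,np.r_[p[:2],66]).round(1))
if b: print([(z,atz(wray(w,b[0]),z).round(1).tolist()) for z in(60,66)])
```

```text
red placed (array([482.43703509, 288.84199541,  60.0151689 ]), np.float64(0.6899457808260239))
[634.  111.5 100. ] 87.84317473502736
(array([318.16, 215.4 ]), np.int32(572), [305, 203, 28, 26])
[317.4 216.6]
[(60, [634.8, 110.7, 60.0]), (66, [634.2, 112.5, 66.0])]
```

Red sits at (482,289) with its spot at the same height as before, so it is seated. The gripper is aligned over blue to within 1 mm, so I'll descend and grip.

carry_out(
  motion=[0,0,0,-0.12,0,0,0,0,0,0,-0.26,0,0,0,0,0,0,-0.4,0,0,0,0,0,0,-0.48,0,0,0,0.2,0,0,-0.507,0,0,0,0.2,0,0,-0.507,0,0,0],
)

```text
t: 14.9
tool_pos: [634.6, 110.7, 24.2]
tool_rot: [1.864, 2.529, 0.0]
wrist_force: [-0.7, -1.3, 0.5]
gripper_width: 72.3
finger_force: 0.0
```

carry_out(
  motion=[0.3,0,0,0,0,0,0,0.5,0,0,0,0,0,0,0.7,0,0,0,0,0,0,0.7,0,0,0,0,0,0,0.7,0,0,0,0,0,0],
)

```text
t: 15.52
tool_pos: [634.3, 110.7, 24.3]
tool_rot: [-1.864, -2.529, 0.0]
wrist_force: [-1.7, -0.8, 2.7]
gripper_width: 40.2
finger_force: 8.0
```

carry_out(
  motion=[0.7,0,0,0.02,0,0,0,0.7,0,0,0.06,0,0,0,0.7,0,0,0.16,0,0,0,0.7,0,0,0.28,0,0,0,0.7,-0.04,-0.03,0.4,0,0,0,0.7,-0.12,-0.08,0.44,0,0,0,0.7,-0.24,-0.17,0.44,0,0,0,0.7,-0.38,-0.27,0.44,0,0,0],
)

```text
t: 16.52
tool_pos: [576.0, 69.4, 90.4]
tool_rot: [-1.864, -2.529, 0.0]
wrist_force: [0.5, -1.1, -0.4]
gripper_width: 40.3
finger_force: 8.0
```

carry_out(
  motion=[0.7,-0.14,-0.1,0,0,0,0,0.7,-0.28,-0.2,0,0,0,0,0.7,-0.42,-0.3,0,0,0,0,0.7,-0.55,-0.4,0,0,0,0,0.7,-0.65,-0.48,0,0,0,0,0.7,-0.7,-0.51,0,0,0,0,0.7,-0.7,-0.51,0,0,0,0],
)

```text
t: 17.4
tool_pos: [472.4, -6.3, 90.3]
tool_rot: [1.864, 2.529, 0.001]
wrist_force: [0.3, -0.1, -1.4]
gripper_width: 39.9
finger_force: 8.0
```

Run:
```python
from station import arm,capture
from h import *
s=arm.state();print(s["tool_pos"].round(1),s["gripper_width"],s["qpos"].round(2))
w=capture("wrist");h=cv2.cvtColor(w["image"],cv2.COLOR_RGB2HSV);m=cv2.inRange(h,(105,130,30),(130,255,255))
n,l,st,ce=cv2.connectedComponentsWithStats(m)
for i in range(1,n):
    if st[i,4]>60: print(st[i],ce[i].round(1))
for y in range(165,225,5):
    k=np.where(m[y,260:380])[0]+260; print(y,(k.min(),k.max()) if len(k) else None)
p=s["tool_pos"];print(wproj(w,np.r_[p[:2],2]).round(1),wproj(w,np.r_[p[:2],126]).round(1))
```

```text
[472.4  -6.3  90.3] 39.946954220982974 [-0.42  0.33  0.4   2.11 -0.18  0.74  0.4 ]
[ 190    7   23  155 1610] [199.6  84.6]
[ 280  161   74   59 3081] [316.  188.3]
[ 298  243   42   33 1159] [318.3 260.2]
165 (np.int64(299), np.int64(334))
170 (np.int64(292), np.int64(341))
175 (np.int64(287), np.int64(346))
180 (np.int64(284), np.int64(349))
185 (np.int64(282), np.int64(351))
190 (np.int64(281), np.int64(352))
195 (np.int64(280), np.int64(353))
200 (np.int64(280), np.int64(353))
205 (np.int64(281), np.int64(352))
210 (np.int64(283), np.int64(350))
215 (np.int64(285), np.int64(348))
220 None
[317.5 197.1] [316.9 261.5]
```

The blue cup foot is centred under the egg to about 1 px. Lowering.

carry_out(
  motion=[0.7,-0.005,0,-0.08,0,0,0,0.7,-0.005,0,-0.2,0,0,0,0.7,-0.005,0,-0.3,0,0,0,0.7,-0.005,0,-0.37,0,0,0,0.7,-0.005,0,-0.405,0,0,0,0.7,-0.005,0,-0.425,0,0,0,0.7,-0.005,0,-0.435,0,0,0,0.7,-0.005,0,-0.437,0,0,0],
)

```text
t: 18.45
tool_pos: [471.6, -6.5, 25.0]
tool_rot: [-1.864, -2.529, -0.0]
wrist_force: [-3.2, -1.4, 6.0]
gripper_width: 40.5
finger_force: 8.0
```

carry_out(
  motion=[0.7,-0.008,-0.003,0,0,0,0,0.7,-0.008,-0.003,0,0,0,0,0.7,-0.008,-0.003,0,0,0,0],
)

```text
t: 18.82
tool_pos: [470.8, -6.6, 24.7]
tool_rot: [1.864, 2.529, 0.001]
wrist_force: [0.4, -0.2, 0.3]
gripper_width: 40.2
finger_force: 8.0
```

Lateral load is gone. I'll lower slightly, release and rise.

carry_out(
  motion=[0.7,0,0,-0.004,0,0,0,0.7,0,0,-0.006,0,0,0,0.45,0,0,-0.006,0,0,0,0.35,0,0,-0.006,0,0,0,0.2,0,0,-0.006,0,0,0,0.2,0,0,-0.006,0,0,0],
)

```text
t: 19.58
tool_pos: [470.5, -6.7, 23.6]
tool_rot: [-1.864, -2.529, 0.0]
wrist_force: [-0.8, 0.7, 0.9]
gripper_width: 70.0
finger_force: 0.0
```

carry_out(
  motion=[0,0,0,0.05,0,0,0,0,0,0,0.25,0,0,0,0,0,0,0.5,0,0,0,0,0.1,0.1,0.75,0,0,0.1,0,0.3,0.3,0.8,0,0,0.3,0,0.5,0.5,0.8,0,0,0.5,0,0.7,0.7,0.8,0,0,0.7,0,0.8,0.8,0.8,0,0,0.8],
)

```text
t: 20.58
tool_pos: [591.6, 115.4, 144.0]
tool_rot: [1.291, 2.864, 0.001]
wrist_force: [-0.4, -0.1, -0.3]
gripper_width: 87.8
finger_force: 0.0
```

```bash
python3 chk.py
```

```text
{'t': 20.6, 'tool_pos': [591.6, 115.4, 144.0], 'gripper_width': 87.8}
red top [([288.0, 227.6], 62, [15, 18]), ([280.4, 230.6], 48, [8, 8])]
red side [([261.9, 176.1], 17, [7, 3]), ([274.6, 196.1], 26, [8, 13]), ([257.1, 199.1], 45, [15, 12]), ([408.1, 263.3], 477, [42, 25]), ([393.1, 280.8], 18, [10, 5])]
blue top [([347.2, 283.9], 15, [12, 3])]
blue side [([287.8, 280.9], 53, [9, 7])]
```

carry_out(
  motion=[0,0.1,0.1,0,0,0,0.3,0,0.25,0.25,0,0,0,0.6,0,0.383,0.374,0,0,0,0.9,0,0.383,0.374,0,0,0,1],
)

```text
t: 21.18
tool_pos: [648.1, 169.9, 143.7]
tool_rot: [-0.508, -3.1, 0.0]
wrist_force: [-0.8, 0.2, -1.2]
gripper_width: 88.2
finger_force: 0.0
```

carry_out(
  motion=[0,0,0,0,0,0,0.3,0,0,0,0,0,0,0.6,0,0,0,-0.1,0,0,0.9,0,0,0,-0.2,0,0,1],
)

```text
t: 21.68
tool_pos: [647.5, 167.7, 114.0]
tool_rot: [-0.308, 3.126, -0.001]
wrist_force: [0.1, 0.6, -0.2]
gripper_width: 87.9
finger_force: 0.0
```

carry_out(
  motion=[0,0,0,-0.04,0,0,0.2,0,0,0,-0.09,0,0,0.2,0,0,0,-0.09,0,0,0.2],
)

```text
t: 22.05
tool_pos: [647.4, 168.5, 99.8]
tool_rot: [0.465, -3.106, 0.001]
wrist_force: [0.8, -0.2, -0.3]
gripper_width: 87.6
finger_force: 0.0
```

```bash
python3 chk.py
python3 - <<'E'
from station import arm,capture
from h import *
from scipy.spatial.transform import Rotation as R
s=arm.state();print(s["tool_pos"].round(1),s["qpos"].round(2));y=R.from_rotvec(s["tool_rot"]).as_matrix()[:,1];print(y.round(3),np.degrees(np.arctan2(y[1],y[0])))
w=capture("wrist");h=cv2.cvtColor(w["image"],cv2.COLOR_RGB2HSV)
p=s["tool_pos"];print("pred dirty",[wproj(w,np.r_[p[:2],z]).round(1) for z in(41,46)])
m=cv2.inRange(h,(3,70,20),(20,220,230));m[:130]=0;m[262:]=0;m[:,:240]=0;m[:,400:]=0
n,l,st,ce=cv2.connectedComponentsWithStats(m)
for i in range(1,n):
    if st[i,4]>150: print(st[i],ce[i].round(1))
i=1+np.argmax(st[1:,4])
for yy in range(150,262,8):
    k=np.where(l[yy]==i)[0]; print(yy,(k.min(),k.max()) if len(k) else None)
E
```

```text
{'t': 22.0, 'tool_pos': [647.4, 168.5, 99.8], 'gripper_width': 87.6}
red top [([288.6, 226.9], 51, [14, 15]), ([280.3, 230.6], 47, [8, 8])]
red side [([261.9, 176.1], 17, [7, 3]), ([274.7, 196.0], 22, [8, 13]), ([257.1, 199.2], 42, [15, 12]), ([407.3, 263.2], 522, [44, 25]), ([392.5, 281.1], 19, [10, 5])]
blue top []
blue side [([287.9, 280.8], 59, [9, 8])]
[648.  169.1 100.5] [-0.34  0.59  0.01  1.59 -0.01  0.96  1.55]
[-0.294  0.956 -0.   ] 107.10755932686169
pred dirty [array([318.3, 205.3]), array([318.3, 207.1])]
[ 290  178   57   59 2668] [318.1 207.2]
[256 232  39  30 725] [272.2 248.9]
150 None
158 None
166 None
174 None
182 (np.int64(303), np.int64(333))
190 (np.int64(295), np.int64(341))
198 (np.int64(291), np.int64(345))
206 (np.int64(290), np.int64(346))
214 (np.int64(291), np.int64(346))
222 (np.int64(294), np.int64(343))
230 (np.int64(301), np.int64(336))
238 None
246 None
254 None
```

carry_out(
  motion=[0.1,0,0,-0.12,0,0,0,0.2,0,0,-0.24,0,0,0,0.2,0,0,-0.34,0,0,0,0.2,0,0,-0.42,0,0,0,0.2,0,0,-0.47,0,0,0,0.2,0,0,-0.5,0,0,0,0.2,0,0,-0.5,0,0,0],
)

```text
t: 23.08
tool_pos: [648.0, 169.4, 25.1]
tool_rot: [0.47, -3.106, -0.0]
wrist_force: [-0.3, -0.2, -0.5]
gripper_width: 70.6
finger_force: 0.0
```

carry_out(
  motion=[0.3,0,0,0,0,0,0,0.5,0,0,0,0,0,0,0.7,0,0,0,0,0,0,0.7,0,0,0,0,0,0,0.7,0,0,0,0,0,0],
)

```text
t: 23.7
tool_pos: [648.4, 169.0, 25.5]
tool_rot: [-0.47, 3.106, -0.001]
wrist_force: [1.1, -2.2, 1.7]
gripper_width: 43.2
finger_force: 8.0
```

carry_out(
  motion=[0.7,0,0,0.02,0,0,0,0.7,0,0,0.06,0,0,0,0.7,0,0,0.16,0,0,0,0.7,0,0,0.28,0,0,0,0.7,-0.04,-0.015,0.4,0,0,0,0.7,-0.12,-0.045,0.44,0,0,0,0.7,-0.24,-0.09,0.44,0,0,0,0.7,-0.38,-0.14,0.44,0,0,0],
)

```text
t: 24.7
tool_pos: [589.6, 147.8, 91.4]
tool_rot: [0.47, -3.106, 0.0]
wrist_force: [-0.4, -0.2, -1.1]
gripper_width: 42.9
finger_force: 8.0
```

carry_out(
  motion=[0.7,-0.15,-0.055,0,0,0,0,0.7,-0.3,-0.11,0,0,0,0,0.7,-0.45,-0.165,0,0,0,0,0.7,-0.6,-0.22,0,0,0,0,0.7,-0.72,-0.27,0,0,0,0,0.7,-0.789,-0.291,0,0,0,0,0.7,-0.789,-0.291,0,0,0,0],
)

```text
t: 25.58
tool_pos: [472.1, 104.6, 91.5]
tool_rot: [-0.47, 3.106, 0.0]
wrist_force: [1.8, 0.4, -1.0]
gripper_width: 43.1
finger_force: 8.0
```

Run:
```python
from station import arm,capture
from h import *
s=arm.state();print(s["tool_pos"].round(1),s["gripper_width"],s["wrist_force"].round(1))
w=capture("wrist");h=cv2.cvtColor(w["image"],cv2.COLOR_RGB2HSV);m=(h[:,:,2]<60).astype(np.uint8)
for y in range(155,225,5):
    k=np.where(m[y,255:385])[0]+255; print(y,(k.min(),k.max(),len(k)) if len(k) else None)
p=s["tool_pos"];print(wproj(w,np.r_[p[:2],2]).round(1))
```

```text
[472.1 104.6  91.5] 43.09845423825414 [ 1.8  0.4 -1. ]
155 None
160 None
165 (np.int64(302), np.int64(332), 31)
170 (np.int64(294), np.int64(340), 45)
175 (np.int64(287), np.int64(346), 60)
180 (np.int64(284), np.int64(349), 66)
185 (np.int64(282), np.int64(352), 71)
190 (np.int64(281), np.int64(354), 74)
195 (np.int64(280), np.int64(354), 75)
200 (np.int64(281), np.int64(354), 74)
205 (np.int64(281), np.int64(353), 45)
210 (np.int64(283), np.int64(351), 21)
215 (np.int64(285), np.int64(349), 6)
220 None
[318.2 195.7]
```

carry_out(
  motion=[0.7,0.006,-0.006,-0.08,0,0,0,0.7,0.006,-0.006,-0.2,0,0,0,0.7,0.006,-0.006,-0.3,0,0,0,0.7,0.006,-0.006,-0.37,0,0,0,0.7,0.006,-0.006,-0.405,0,0,0,0.7,0.006,-0.006,-0.425,0,0,0,0.7,0.006,-0.006,-0.435,0,0,0,0.7,0.006,-0.006,-0.437,0,0,0],
)

```text
t: 26.62
tool_pos: [473.9, 103.9, 26.0]
tool_rot: [-0.47, 3.105, 0.0]
wrist_force: [0.4, -0.2, 0.4]
gripper_width: 43.0
finger_force: 8.0
```

carry_out(
  motion=[0.7,0,0,-0.004,0,0,0,0.7,0,0,-0.007,0,0,0,0.7,0,0,-0.007,0,0,0],
)

```text
t: 27.0
tool_pos: [474.1, 103.8, 25.2]
tool_rot: [-0.47, 3.105, 0.0]
wrist_force: [-1.5, -2.8, 6.9]
gripper_width: 43.1
finger_force: 8.0
```

carry_out(
  motion=[0.7,-0.004,-0.007,0,0,0,0,0.7,-0.004,-0.007,0,0,0,0,0.7,-0.004,-0.007,0,0,0,0],
)

```text
t: 27.38
tool_pos: [473.9, 103.6, 25.2]
tool_rot: [-0.471, 3.104, 0.001]
wrist_force: [0.8, 1.9, 6.1]
gripper_width: 43.4
finger_force: 8.0
```

carry_out(
  motion=[0.45,0,0,0,0,0,0,0.35,0,0,0,0,0,0,0.2,0,0,0,0,0,0,0.2,0,0,0,0,0,0],
)

```text
t: 27.88
tool_pos: [472.8, 102.7, 24.5]
tool_rot: [0.47, -3.106, 0.0]
wrist_force: [-0.8, 0.1, 0.7]
gripper_width: 69.5
finger_force: 0.0
```

carry_out(
  motion=[0.1,0,0,0.05,0,0,0,0,0,0,0.25,0,0,0,0,0,0,0.5,0,0,-0.1,0,0,0.1,0.75,0,0,-0.3,0,0,0.3,0.8,0,0,-0.5,0,0,0.5,0.8,0,0,-0.7,0,0,0.7,0.8,0,0,-0.9,0,0,0.7,0.8,0,0,-1],
)

```text
t: 28.88
tool_pos: [472.5, 210.6, 145.1]
tool_rot: [0.348, 3.122, 0.002]
wrist_force: [-0.4, -0.3, -1.2]
gripper_width: 87.8
finger_force: 0.0
```

```bash
python3 chk.py
python3 - <<'E'
from station import capture
from h import *
import pickle
d=pickle.load(open("d0.pkl","rb"))
# dirty egg silhouette at black cup: brown pixels
for n in("top","side"):
    im=capture(n)["image"];ref=d[n]["image"];h=cv2.cvtColor(im,cv2.COLOR_RGB2HSV);df=cv2.absdiff(im,ref).max(2)
    b=cv2.inRange(h,(4,60,40),(18,255,255))&((df>25)*255).astype(np.uint8)
    x,y,_=d[n]["intrinsics"]@(np.linalg.inv(d[n]["pose"])@[473.5,103.5,41,1])[:3];_=(np.linalg.inv(d[n]["pose"])@[473.5,103.5,41,1])[2];x/=_;y/=_
    X,Y=int(x),int(y);c=b[Y-22:Y+22,X-22:X+22];ys,xs=np.where(c);print(n,(x.round(1),y.round(1)),len(xs),xs.mean()+X-22,ys.mean()+Y-22,xs.min()+X-22,xs.max()+X-22,ys.min()+Y-22,ys.max()+Y-22)
E
```

```text
{'t': 28.9, 'tool_pos': [472.5, 210.6, 145.1], 'gripper_width': 87.8}
red top []
red side [([254.9, 197.6], 25, [7, 11]), ([403.2, 259.8], 26, [8, 7]), ([399.8, 270.1], 132, [26, 12]), ([391.7, 281.3], 10, [7, 4])]
blue top [([385.0, 235.7], 98, [18, 21]), ([392.5, 235.5], 32, [6, 6]), ([372.3, 279.0], 47, [34, 8])]
blue side [([287.8, 280.7], 71, [11, 9]), ([289.5, 303.8], 261, [33, 26])]
top (np.float64(349.8), np.float64(234.3)) 162 341.69135802469134 228.74074074074073 327 357 212 246
side (np.float64(276.6), np.float64(241.1)) 615 277.5560975609756 240.01138211382113 254 297 229 253
```

carry_out(
  motion=[0,0.02,0.15,0,0,0,-0.3,0,0.04,0.3,0,0,0,-0.6,0,0.058,0.45,0,0,0,-0.9,0,0.058,0.541,0,0,0,-1],
)

```text
t: 29.58
tool_pos: [481.8, 289.6, 144.7]
tool_rot: [1.149, 2.924, 0.001]
wrist_force: [-0.1, -0.1, -1.1]
gripper_width: 87.8
finger_force: 0.0
```

carry_out(
  motion=[0,0,0,0,0,0,-0.3,0,0,0,-0.1,0,0,-0.6,0,0,0,-0.2,0,0,-0.9,0,0,0,-0.3,0,0,-1,0,0,0,-0.3,0,0,-1],
)

```text
t: 30.2
tool_pos: [481.1, 288.0, 98.9]
tool_rot: [-1.863, -2.529, 0.003]
wrist_force: [-0.0, -0.7, 0.4]
gripper_width: 87.7
finger_force: 0.0
```

Run:
```python
from station import arm,capture
from h import *
from scipy.spatial.transform import Rotation as R
import pickle
d=pickle.load(open("d0.pkl","rb"))
print("blue placed",tri([ray(d["top"],(392.5,235.5)),ray(d["side"],(287.8,280.7))]))
s=arm.state();y=R.from_rotvec(s["tool_rot"]).as_matrix()[:,1];print(s["tool_pos"].round(1),np.degrees(np.arctan2(y[1],y[0])))
w=capture("wrist");m=cv2.cvtColor(w["image"],cv2.COLOR_RGB2HSV);p=s["tool_pos"]
print("pred spot",wproj(w,np.r_[p[:2],66]).round(1))
m=cv2.inRange(m,(0,190,40),(5,255,255))|cv2.inRange(m,(174,190,40),(180,255,255))
n,l,st,ce=cv2.connectedComponentsWithStats(m)
for i in range(1,n):
    if st[i,4]>60: print(st[i],ce[i].round(1))
for n in("top","side"):
    im=capture(n)["image"];h=cv2.cvtColor(im,cv2.COLOR_RGB2HSV)
    X,Y={"top":(350,234),"side":(277,241)}[n]
    print(n);print(h[Y-16:Y+17:3,X-16:X+17:3,0]);print(h[Y-16:Y+17:3,X-16:X+17:3,2])
```

```text
blue placed (array([470.9656616 ,  -7.99105718,  59.75876274]), np.float64(0.301400350143908))
[481.1 288.   98.9] 17.252139939496377
pred spot [317.5 217.2]
[295 171  51  23 245] [321.  178.9]
[347 194   8  19  74] [350.6 202.9]
[285 197   8  19  68] [289.  203.9]
[306 201  28  27 582] [319.8 214. ]
top
[[ 18  18  22  23  23  25  24  23  23  22  23]
 [ 18  18  22  25  24  25  24  25  24  24  23]
 [ 19  18  23  26  30 135 173  26  23  24  24]
 [ 19  20  19 120  12  12  12  12  21  23  23]
 [ 19  20 130  11  12  13  13  13  10  22  23]
 [ 21  20  90  13  14  12  12  11  14  23  24]
 [ 21  20 130  13  12  13  13  12   9  21  23]
 [ 20  20   0  11  13  13  12  13  13  24  23]
 [ 20  17  20  30  14  13  13   0  23  24  23]
 [ 18  19  23  22  22  28  26  24  24  24  23]
 [ 20  19  22  24  23  24  23  25  24  23  22]]
[[144 148 183 217 216 210 210 216 216 217 213]
 [152 152 185 221 211 200 207 213 214 213 214]
 [157 160 180 131  69  65  72 122 208 213 213]
 [125 165  92  55  87 114 114  76 129 214 211]
 [ 98 123  64  86 146 162 158 123  73 201 210]
 [ 97  82  60 118 168 189 183 153  96 163
[... 582 characters left out ...]
 18  11  13  13  11  12  12  13   0  21]
 [ 19  21   8  10  13  13  11  13  13  13   0]
 [ 20  10  10   5  11  13  14  12  19  11   0]
 [ 20 176  15  22  23  11  30  13  18  13  17]]
[[130 120 123 121 121 121 133 144 140 136 135]
 [124 123 117 114 117 136 136 132 134 139 133]
 [126 123 116 164 213 220 203 172 106 107 106]
 [119 122 138 196 208 211 201 176 141 119 161]
 [114 120 150 193 199 198 180 149 139 167 171]
 [119 115 144 170 181 179 164 147 131 144 176]
 [112 114 127 149 154 155 143 131 113 179 230]
 [112 109  96 121 127 130 121 115 101  60 164]
 [125 103  61 101 104 110 108 102  82  60  63]
 [136  60  59  64  95 100  97  83  55  60  64]
 [135  56  62  56  52  56  55  59  60  61  61]]
```

Dirty stands symmetric in both views, and blue is seated with its spot height unchanged. Next I'll re-grasp red.

carry_out(
  motion=[0.1,0.004,0,-0.12,0,0,0,0.2,0.004,0,-0.26,0,0,0,0.2,0.004,0,-0.4,0,0,0,0.2,0.004,0,-0.48,0,0,0,0.2,0.004,0,-0.505,0,0,0,0.2,0.004,0,-0.505,0,0,0],
)

```text
t: 31.1
tool_pos: [482.4, 289.0, 23.9]
tool_rot: [1.864, 2.529, 0.0]
wrist_force: [0.3, -0.2, 0.5]
gripper_width: 70.2
finger_force: 0.0
```

carry_out(
  motion=[0.3,0,0,0,0,0,0,0.5,0,0,0,0,0,0,0.7,0,0,0,0,0,0,0.7,0,0,0,0,0,0,0.7,0,0,0,0,0,0],
)

```text
t: 31.72
tool_pos: [482.0, 289.0, 24.0]
tool_rot: [-1.863, -2.529, 0.0]
wrist_force: [-2.4, -0.0, 2.7]
gripper_width: 40.7
finger_force: 8.0
```

carry_out(
  motion=[0.7,0,0,0.02,0,0,0,0.7,0,0,0.06,0,0,0,0.7,0,0,0.16,0,0,0,0.7,0,0,0.28,0,0,0,0.7,0,0,0.38,0,0,0,0.7,0,0,0.4,0,0,0],
)

```text
t: 32.48
tool_pos: [483.1, 289.5, 85.6]
tool_rot: [1.863, 2.528, 0.004]
wrist_force: [0.5, -0.2, -0.9]
gripper_width: 40.9
finger_force: 8.0
```

carry_out(
  motion=[0.7,0.05,-0.03,0,0,0,0,0.7,0.18,-0.11,0,0,0,0,0.7,0.35,-0.22,0,0,0,0,0.7,0.52,-0.33,0,0,0,0,0.7,0.67,-0.43,0,0,0,0,0.7,0.77,-0.49,0,0,0,0,0.7,0.812,-0.523,0,0,0,0,0.7,0.812,-0.523,0,0,0,0],
)

```text
t: 33.48
tool_pos: [603.8, 210.4, 83.5]
tool_rot: [-1.864, -2.528, 0.001]
wrist_force: [0.1, -0.1, -1.7]
gripper_width: 40.7
finger_force: 8.0
```

carry_out(
  motion=[0.7,0,0,-0.08,0,0,0,0.7,0,0,-0.18,0,0,0,0.7,0,0,-0.27,0,0,0,0.7,0,0,-0.33,0,0,0,0.7,0,0,-0.365,0,0,0,0.7,0,0,-0.385,0,0,0,0.7,0,0,-0.395,0,0,0,0.7,0,0,-0.395,0,0,0],
)

```text
t: 34.48
tool_pos: [604.0, 210.6, 24.9]
tool_rot: [-1.864, -2.529, -0.0]
wrist_force: [-1.6, 0.4, 1.1]
gripper_width: 40.7
finger_force: 8.0
```

Now I'll settle it by 1 mm, release and rise.

carry_out(
  motion=[0.7,-0.003,0,-0.004,0,0,0,0.7,-0.003,0,-0.006,0,0,0,0.7,-0.003,0,-0.006,0,0,0],
)

```text
t: 34.85
tool_pos: [603.8, 210.8, 24.1]
tool_rot: [1.864, 2.529, 0.001]
wrist_force: [-1.5, 0.4, 3.1]
gripper_width: 40.8
finger_force: 8.0
```

carry_out(
  motion=[0.45,0,0,0,0,0,0,0.35,0,0,0,0,0,0,0.2,0,0,0,0,0,0,0.2,0,0,0,0,0,0],
)

```text
t: 35.35
tool_pos: [603.6, 210.4, 23.6]
tool_rot: [-1.864, -2.529, 0.0]
wrist_force: [-0.4, 0.1, -0.1]
gripper_width: 70.1
finger_force: 0.0
```

carry_out(
  motion=[0.1,0,0,0.05,0,0,0,0,0,0,0.25,0,0,0,0,0,0,0.5,0,0,0,0,-0.05,-0.1,0.75,0,0,0,0,-0.2,-0.3,0.8,0,0,0,0,-0.4,-0.6,0.8,0,0,0,0,-0.6,-0.9,0.8,0,0,0,0,-0.6,-1,0.8,0,0,0],
)

```text
t: 36.35
tool_pos: [511.9, 57.7, 144.6]
tool_rot: [-1.868, -2.526, -0.0]
wrist_force: [0.3, 0.6, 0.6]
gripper_width: 87.6
finger_force: 0.0
```

```bash
python3 chk.py
```

```text
{'t': 36.4, 'tool_pos': [511.9, 57.7, 144.6], 'gripper_width': 87.6}
red top [([385.9, 159.8], 10, [5, 4]), ([310.2, 184.8], 43, [7, 8]), ([282.4, 229.5], 159, [18, 18])]
red side [([399.3, 270.0], 144, [27, 12]), ([391.9, 281.2], 10, [6, 4])]
blue top [([367.9, 279.9], 54, [36, 8])]
blue side [([287.9, 280.7], 56, [9, 8])]
```

carry_out(
  motion=[0,-0.1,-0.15,0,0,0,0,0,-0.2,-0.3,-0.05,0,0,0,0,-0.287,-0.448,-0.2,0,0,0,0,-0.287,-0.448,-0.3,0,0,0,0,-0.287,-0.448,-0.3,0,0,0],
)

```text
t: 37.08
tool_pos: [471.0, -5.3, 97.9]
tool_rot: [-1.861, -2.529, 0.001]
wrist_force: [0.5, 0.4, 0.4]
gripper_width: 87.6
finger_force: 0.0
```

Run:
```python
from station import arm,capture
from h import *
s=arm.state();p=s["tool_pos"];w=capture("wrist")
print(p.round(1),"pred spot",wproj(w,np.r_[p[:2],66]).round(1))
m=cv2.inRange(cv2.cvtColor(w["image"],cv2.COLOR_RGB2HSV),(105,150,40),(130,255,255))
n,l,st,ce=cv2.connectedComponentsWithStats(m)
for i in range(1,n):
    if st[i,4]>60: print(st[i],ce[i].round(1))
```

```text
[471.   -5.3  97.9] pred spot [317.4 217.7]
[ 195   11   23  151 1381] [204.   88.6]
[ 283  161   71   58 1678] [317.9 182. ]
[303 205  28  27 575] [316.8 218. ]
```

Aligned. Descend 75 mm and grip.

carry_out(
  motion=[0.1,0,0,-0.12,0,0,0,0.2,0,0,-0.26,0,0,0,0.2,0,0,-0.4,0,0,0,0.2,0,0,-0.47,0,0,0,0.2,0,0,-0.5,0,0,0,0.2,0,0,-0.5,0,0,0],
)

```text
t: 37.88
tool_pos: [471.0, -6.5, 24.0]
tool_rot: [1.863, 2.529, 0.001]
wrist_force: [0.3, 1.1, 0.7]
gripper_width: 70.1
finger_force: 0.0
```

carry_out(
  motion=[0.3,0,0,0,0,0,0,0.5,0,0,0,0,0,0,0.7,0,0,0,0,0,0,0.7,0,0,0,0,0,0,0.7,0,0,0,0,0,0],
)

```text
t: 38.5
tool_pos: [470.7, -6.7, 23.8]
tool_rot: [1.864, 2.529, 0.0]
wrist_force: [-0.2, -0.0, 1.1]
gripper_width: 40.2
finger_force: 8.0
```

carry_out(
  motion=[0.7,0,0,0.02,0,0,0,0.7,0,0,0.06,0,0,0,0.7,0,0,0.16,0,0,0,0.7,0,0,0.28,0,0,0,0.7,0.04,0.03,0.4,0,0,0,0.7,0.12,0.085,0.44,0,0,0,0.7,0.24,0.17,0.44,0,0,0,0.7,0.38,0.272,0.44,0,0,0],
)

```text
t: 39.5
tool_pos: [528.5, 34.9, 90.0]
tool_rot: [1.864, 2.529, 0.001]
wrist_force: [0.5, 0.1, -0.4]
gripper_width: 39.9
finger_force: 8.0
```

carry_out(
  motion=[0.7,0.14,0.1,0,0,0,0,0.7,0.28,0.2,0,0,0,0,0.7,0.42,0.3,0,0,0,0,0.7,0.55,0.4,0,0,0,0,0.7,0.65,0.47,0,0,0,0,0.7,0.713,0.511,0,0,0,0,0.7,0.713,0.511,0,0,0,0],
)

```text
t: 40.38
tool_pos: [634.7, 111.3, 89.3]
tool_rot: [-1.863, -2.53, 0.0]
wrist_force: [-0.3, -0.2, 0.4]
gripper_width: 40.3
finger_force: 8.0
```

carry_out(
  motion=[0.7,0,0,-0.08,0,0,0,0.7,0,0,-0.2,0,0,0,0.7,0,0,-0.3,0,0,0,0.7,0,0,-0.37,0,0,0,0.7,0,0,-0.405,0,0,0,0.7,0,0,-0.425,0,0,0,0.7,0,0,-0.433,0,0,0,0.7,0,0,-0.433,0,0,0],
)

```text
t: 41.38
tool_pos: [634.6, 110.8, 25.1]
tool_rot: [1.864, 2.529, 0.0]
wrist_force: [-0.1, 0.6, -0.6]
gripper_width: 40.3
finger_force: 8.0
```

carry_out(
  motion=[0.7,0,0,-0.003,0,0,0,0.7,0,0,-0.006,0,0,0,0.7,0,0,-0.006,0,0,0],
)

```text
t: 41.75
tool_pos: [634.5, 110.7, 24.2]
tool_rot: [1.864, 2.529, 0.0]
wrist_force: [-1.3, 0.4, 2.9]
gripper_width: 40.1
finger_force: 8.0
```

carry_out(
  motion=[0.45,0,0,0,0,0,0,0.35,0,0,0,0,0,0,0.2,0,0,0,0,0,0,0.2,0,0,0,0,0,0],
)

```text
t: 42.25
tool_pos: [634.6, 110.8, 23.8]
tool_rot: [1.864, 2.529, 0.0]
wrist_force: [-0.6, 0.4, 0.2]
gripper_width: 69.4
finger_force: 0.0
```

carry_out(
  motion=[0.1,0,0,0.05,0,0,0,0,0,0,0.25,0,0,0,0,0,0,0.5,0,0,0,0,0,0,0.75,0,0,0,0,-0.1,0.15,1,0,0,0,0,-0.35,0.45,1,0,0,0,0,-0.6,0.75,1,0,0,0,0,-0.8,1,1,0,0,0],
)

```text
t: 43.25
tool_pos: [512.9, 262.7, 174.7]
tool_rot: [-1.862, -2.53, -0.002]
wrist_force: [-0.4, 0.5, 0.4]
gripper_width: 88.0
finger_force: 0.0
```

carry_out(
  motion=[0,-0.1,0.3,0.2,0,0,0,0,-0.3,0.6,0.4,0,0,0,0,-0.4,0.9,0.6,0,0,0,0,-0.4,1,0.7,0,0,0,0,-0.4,1,0.7,0,0,0],
)

```text
t: 43.88
tool_pos: [454.3, 412.2, 280.1]
tool_rot: [1.861, 2.531, 0.004]
wrist_force: [0.8, -1.7, -0.9]
gripper_width: 88.1
finger_force: 0.0
```

```bash
python3 chk.py
python3 - <<'E'
from station import capture
from h import *
import pickle
d=pickle.load(open("d0.pkl","rb"))
for n in("top","side"):
    a,b=d[n],capture(n)
    for nm,C,X in(("red",RED,(604.3,208.5,60)),("blue",BLUE,(634.6,109.5,60))):
        q=(np.linalg.inv(a["pose"])@np.r_[X,1])[:3];u=a["intrinsics"]@q;x,y=(u[:2]/u[2]).astype(int);bx=(x-9,y-9,x+9,y+9)
        f=lambda c:blob(c["image"],lo=(C["lo"][0],120,40),hi=C["hi"],hue2=(((174,120,40),(180,255,255)) if nm=="red" else None),box=bx)
        print(n,nm,f(a),f(b))
    X,Y={"top":(350,234),"side":(277,241)}[n]
    print(cv2.cvtColor(b["image"],cv2.COLOR_RGB2HSV)[Y-16:Y+17:4,X-16:X+17:4,2])
    # bystanders: differences torch/tally/tin areas
    df=cv2.absdiff(a["image"],b["image"]).max(2)
    if n=="top": print("diff torch,tally,tin",[(df[y0:y1,x0:x1]>40).sum() for x0,y0,x1,y1 in((222,160,265,206),(226,262,252,288),(386,110,412,138))])
E
```

```text
{'t': 43.9, 'tool_pos': [454.3, 412.2, 280.1], 'gripper_width': 88.1}
red top [([310.3, 184.7], 46, [8, 8]), ([283.0, 230.2], 333, [21, 21])]
red side [([322.3, 186.9], 18, [8, 3]), ([409.3, 263.4], 389, [42, 25]), ([392.0, 281.3], 11, [6, 4])]
blue top [([348.5, 174.1], 37, [6, 7]), ([389.8, 235.5], 282, [21, 21]), ([371.7, 279.1], 52, [34, 8])]
blue side [([351.5, 215.3], 42, [9, 6]), ([289.9, 300.1], 487, [33, 28])]
top red (array([310.53, 184.57]), np.int32(51), [307, 181, 8, 8]) (array([310.2 , 184.89]), np.int32(44), [307, 182, 8, 7])
top blue (array([348.  , 173.67]), np.int32(42), [345, 170, 7, 8]) (array([348.42, 174.02]), np.int32(43), [345, 171, 8, 7])
[[142 149 218 214 211 213 215 214 212]
 [150 153 221 173 144 203 214 211 210]
 [162 162  73  66  94  69 156 213 211]
 [170 119  60 148 164 134  77 209 206]
 [175  91  90 168 195 166 102 202 208]
 [176 127  74 135 173 159  85 211 207]
 [167 163  93  78  98  85 194 213 209]
 [161 155 217 201 191 212 216 212 209]
 [161 159 217 216 214 214 216 215 209]]
diff torch,tally,tin [np.int64(167), np.int64(0), np.int64(0)]
side red (array([323.24, 187.4 ]), np.int32(45), [319, 185, 10, 6]) (array([322.52, 187.02]), np.int32(40), [318, 185, 10, 5])
side blue (array([351.54, 214.48]), np.int32(54), [347, 211, 10, 8]) (array([351.48, 215.42]), np.int32(50), [347, 213, 10, 6])
[[211 200 195 189 195 232 224 218 219]
 [200 196 184 176 188 201 216 195 159]
 [193 191 178 203 203 177 148 165 161]
 [181 182 177 190 184 152 135 170 161]
 [184 159 152 162 161 143 121 172 193]
 [178 174 122 132 130 119 100  98 225]
 [203  98  87 101 101 102  80  62 140]
 [224  61  58  75  87  72  58  59  76]
 [222  60  60  57  57  55  59  58 107]]
```

All spots are back within a pixel of their starting positions. The changes around the torch are probably the arm or its shadow, since the gripper never went near it. Handing in.

```bash
python3 -c "
from station import arm
print(arm.sign_off())"
```

```text
the job is handed in; nothing more can be done
None
```

I handed the job in at about 44 s: the dirty egg stands in the black cup, both spotted eggs are back in their own rack seats, and all three looked upright in the last top and side views.

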